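# Unlock a sample-vial carrier and hold its gate wide

### The arm

A 6-joint arm with a two-finger parallel gripper is mounted at the origin on a cart in front of the work surface, level with it; the furniture and walls round the work are solid. World frame = base frame: x ahead of the robot, y to its left, z up, the work surface at z = 0. Lengths are in mm, angles in rad, forces in N, time in s.
With the tool pointing down it reaches from about 275 to 1000 mm from the base axis. Payload 8.4 kg.
Tool frame: the origin (TCP) lies between the finger pads; the fingertips stand 22 mm ahead of it and the grasp point (between the pads) lies 3 mm ahead of it (r.nose_length is the z of the fingertips in the tool frame, in mm); z points along the fingers, y is the line along which they close (so a half turn about z gives the same grasp; the last joint's range is limited). The gripper opens to 85 mm and grips with 20 to 120 N. Pads are 22 mm wide; open, the fingers measure 114 mm over their backs; the gripper's body (76 mm by 85 mm) begins 54 mm behind the grasp point. The pads swing forward as they close: fully open they stand 13 mm farther back than shut.
Start: joints at [1.222, 0.353, 1.633, -0, 1.155, -0.002], TCP at [212.43, 587.794, 253.281] pointing down, gripper open.
Joint ranges: [-2.63, 2.63], [-0.92, 2.1], [0.06, 2.66], [-1.3, 4.44], [0, 2.69], [-3.02, 3.02]. Speed limits (rad/s): [2.22, 2.22, 2.79, 3.14, 3.14, 3.14].

### API

Orientations are given as [roll, pitch, yaw] about the fixed x, y, z axes, in that order (R = Rz(yaw) Ry(pitch) Rx(roll)).
In Python, from rig import r, telemetry, grab_frame, camera_params gives the robot as it stands (r), with the cameras as plain functions and the readings (telemetry).
- The arm moves only by the shell command python3 steer.py FILE [FORCE], which reads ROWS from the file FILE. ROWS is a JSON list of rows, 1 to 5 of them, each an object with the fields drx, dry, drz (a rotation vector in a scale on which 1.0 is 360 degrees), dx, dy, dz (the shift in fractions of the full range, 1 being 250 mm), finger_gap (the opening from 0.0 (shut) to 1.0 (fully open)); a field left out counts as zero (the opening has to be given); each row shifts and turns the commanded pose from where the row before left it, along the tool's axes as they then stand; what a row does not reach is not made up. A row lasts 1/12 s, in which the tool goes at most 41.7 mm and 0.125 rad, less where a joint would pass 70% of its speed; a pose out of reach is approached as far as the arm can. The fingers move at their own pace and stop on an object; FORCE is the grip in N (left out, the last holds). Time passes only in rows, so rows that do not move let the fingers close. It prints the time, the measured TCP pose, the force, the opening and the grip force at its end. A shift or turn number past 1, either way, is cut back to 1. Input that does not fit is refused with a message, and nothing moves.
- telemetry.sense(): the state, without advancing time (a new reading comes with each control period).
- grab_frame(name): name is "scene" or "top"; returns the picture (480x640x3 uint8, red, green, blue); there is no depth.
- camera_params(name): a dict with "fx", "fy", "cx", "cy" (pixels), "rvec" (rotation vector, rad) and "tvec" (3), from world to camera coordinates, as OpenCV has them. Camera axes: x right, y down, z forward; pixel columns grow to the right and rows downward; lengths in mm; the calibration is good to about 2 mm. A picture is of the moment at which its call begins. camera_params takes no time and is no camera call.
- r.sign_off(): hands the job in; it is judged then, once.
The state is a dict: "clock": time; "qpos": joint angles; "qvel": joint speeds; "joint_efforts": joint torques, N m; "eef_pos": TCP position; "tcp_rot": TCP orientation; "contact_force": force on the tool from outside, world axes, zero at the start; "wrist_torque": the same for the moment, N m; "opening": opening from 0.0 (shut) to 1.0 (fully open); "grasp_force": force on a finger pad.
Only numpy, scipy, OpenCV 4.12 (cv2) and the standard library are available. Lean on these libraries where they do the work, as an engineer would, in place of code of your own. Each camera call takes 0.05 s, during which the arm holds its last target. There are 200 camera calls.

### The job

Open the vial carrier so that a colleague can slide the sample vials out: flip the cam lever on its sliding fence up until it stands upright to free the fence, and draw the fence back from the vials to its rear stop. Then squeeze the claw catch on the side of the carrier until its hook stands clear of the gate (it stays open by itself), squeeze the grip catch on top of the gate and, with the grip kept squeezed, swing the gate out past its detent until it stands wide open, about 80 degrees from shut. Finish there, still gripping the squeezed grip and holding the gate wide, since it springs back when let go; keep the vials standing and leave the things round about where they are.

Things in the scene. Friction and masses are not known exactly. Their poses are not given: they have to be found in the camera images.
- carrier: Aluminium vial carrier, fixed, base plate 170x270 mm on 32 mm feet, its top 40 mm high. Origin on the worktop, mid-lane; z up. The lane (60 mm wide, walls 74 mm high, four vials with tops 92 mm above the worktop) runs along its y axis: gate across the +y end at y=103 mm, fence and cam lever toward -y, claw catch on the -x side, gate hinge on the +x side. All heights here are above the worktop.
- lever_barrel (a point): Centre of the black cross barrel, a freely revolving grip, at the cam lever's end, 28 mm long along carrier x, diameter 14. Pinch its two ends from above, fingers closing along carrier x; below them nothing is higher than 86 mm. Lever pivot: level axis along carrier x through carrier (0, -46.5 mm - fence travel, 112 mm), 54 mm from the barrel's centre.
- cam_lever (a joint): Cam lever angle, rad. 0 = lying flat toward +y (the gate), brake on; swings up to its stop at 1.6, upright. Brake off from about 0.3. Needs up to 4 N at the barrel; stays where left.
- fence (a joint): Fence travel, m: 0 = foremost, at the vials; grows toward carrier -y; rear stop at 0.070. With the lever up it slides at about 4 N and can be drawn by the lever, which bears on its own stop; with the lever down a brake of about 30 N holds it.
- fence_face (a point): Middle of the fence's front face, toward the vials (plate 57 mm wide, top 90 mm high); this point is 67 mm high.
- claw_tab (a point): Claw catch: centre of the outer (-x) face of its moving tab, a black ribbed upright plate 24 mm along y, 8 mm thick, 100 to 136 mm high; this point 123 mm high. It is the tail of a steel claw that turns on an upright pin 54 mm farther to +y and hooks over the gate's free edge. Squeezed toward the fixed tab it moves 12 mm to +x.
- fixed_tab (a point): Claw catch: centre of the +x face of its fixed tab, an upright black plate 24 mm along y, 5 mm thick, top 136 mm high; this point 123 mm high. From here to the claw_tab face: 42.5 mm along carrier x, 30.5 when fully squeezed. The fixed tab does not give, so centre the gripper 15 mm to -x of this face.
- claw (a joint): Claw angle, rad: 0 = hooked over the gate, 0.22 = fully squeezed (stop); the hook clears the gate from 0.15. Stiff pivot (3 N at the tab): stays where left.
- paddle_face (a point): Grip catch on the gate's top near its free end: centre of the outer face (away from the hinge) of the sprung paddle, a black ribbed upright plate 24 mm wide, 5 mm thick, 105 to 142 mm high; this point 127 mm high. Moves with the gate. Parts next to it are no higher than 108 mm.
- grip_plate (a point): Grip catch: centre of the hinge-side face of its fixed plate, size as the paddle, fast on the gate, 72.5 mm from the hinge axis; 127 mm high. The two outer faces are 41 mm apart along the gate, 29 when fully squeezed, so centre the gripper 14.5 mm from this face (87 mm from the hinge axis). The fingers close along the gate's length and must turn with it.
- paddle (a joint): Paddle travel toward the grip plate, m: 0 = out, bolt in its strike; 0.012 = fully squeezed (stop); bolt clear from 0.010. A spring (5 to 9 N) pushes it out again when let go.
- gate_hinge (a point): On the gate's upright hinge axis, at carrier x=45, y=103 mm, 127 mm high; does not move.
- gate (a joint): Gate angle, rad: 0 = shut, free end at the carrier's -x side; grows as the free end swings outward to +y (clockwise from above); stop at 1.75; 80 degrees is 1.40. A spring pulls it shut (2 N at the grip when wide). A detent from 0.25 to 0.75 takes 4 to 5 N at the grip; let go when wide, the gate falls back onto it at 0.77, half across the lane.
- sample_1: 20 ml screw-cap sample vial, 27 mm diameter, 52 mm high, standing loose in the carrier's lane; origin at the centre of its underside, z up.
- sample_2: 20 ml screw-cap sample vial, 27 mm diameter, 52 mm high, standing loose in the carrier's lane; origin at the centre of its underside, z up.
- sample_3: 20 ml screw-cap sample vial, 27 mm diameter, 52 mm high, standing loose in the carrier's lane; origin at the centre of its underside, z up.
- sample_4: 20 ml screw-cap sample vial, 27 mm diameter, 52 mm high, standing loose in the carrier's lane; origin at the centre of its underside, z up.
- filters: Bystander: small carton of syringe filters, 52 x 75 x 40 mm, to the left of the carrier; origin under its centre.
- tape_white: Bystander: roll of white tape, 68 mm across, 19 mm high, lying to the right near the front edge.

How it is judged:
By the outcome, as a careful person would: the job done as asked, in the order asked, and still so for the second after the job is handed in, while the arm keeps its last pose, push and grip.
It also fails if it takes over 48 s, if anything falls off the work surface, if the arm or the gripper's body presses on something with over 40 N, if the wrist force passes 120 N, or if a joint passes its speed limit or range.

## Working session

There is one attempt and no reset: what is moved stays moved. The work goes in short steps, Python scripts to look and compute and a shell command to move; the robot and the scene stay as the last step left them, time stands still between calls to the robot, and variables do not carry over. Pictures are saved under pics/ and viewed, at most 10 in all, crops included, and the job is handed in when it is done.

```bash
ls; mkdir -p pics
python3 - <<'E'
from rig import r, telemetry, grab_frame, camera_params
import cv2
print(telemetry.sense())
for n in("scene","top"):
    im=grab_frame(n); cv2.imwrite(f"pics/{n}0.png",im[:,:,::-1]); print(n,camera_params(n))
E
```

```text
pics
rig.py
steer.py
{'clock': 0.0, 'qpos': array([ 1.22160508e+00,  3.53659208e-01,  1.63415344e+00, -1.26277866e-05,
        1.15520224e+00, -2.42405438e-03]), 'qvel': array([-9.60294920e-05, -1.69663564e-03,  3.69407272e-04,  4.29973249e-04,
        2.20708021e-04, -2.12777428e-03]), 'joint_efforts': array([ 4.77775520e-04, -6.05244541e+01, -3.42063081e+01,  1.42502613e-04,
        9.58588847e-03,  3.98285181e-06]), 'eef_pos': array([212.27296446, 587.36107498, 252.5464947 ]), 'tcp_rot': array([-3.14017039e+00,  8.09799666e-06,  2.79483057e+00]), 'contact_force': array([ 0.82804402,  0.80337674, -0.54761485]), 'wrist_torque': array([0.02194668, 0.02871932, 0.0237725 ]), 'grasp_force': 0.0, 'opening': 1.0021962935601856}
scene {'fx': 437.12873569032047, 'fy': 437.12873569032047, 'cx': 323.62370179566784, 'cy': 239.1036764036003, 'rvec': array([ 2.22763863, -0.57516167,  0.29253073]), 'tvec': array([-458.32523469,  196.92361249, 1039.38078701])}
top {'fx': 473.3301088137877, 'fy': 473.3301088137877, 'cx': 317.9235138612333, 'cy': 243.40814231906234, 'rvec': array([ 2.16985269, -2.18536705,  0.1012649 ]), 'tvec': array([ -54.57416745,  533.78878892, 1245.21324234])}
```

View pics/scene0.png

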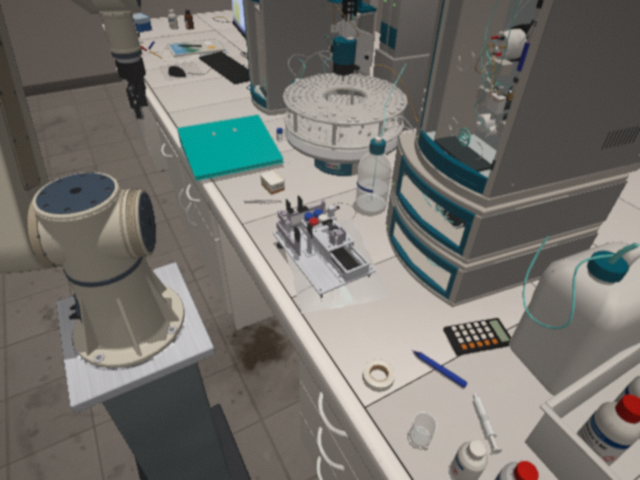

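View pics/top0.png

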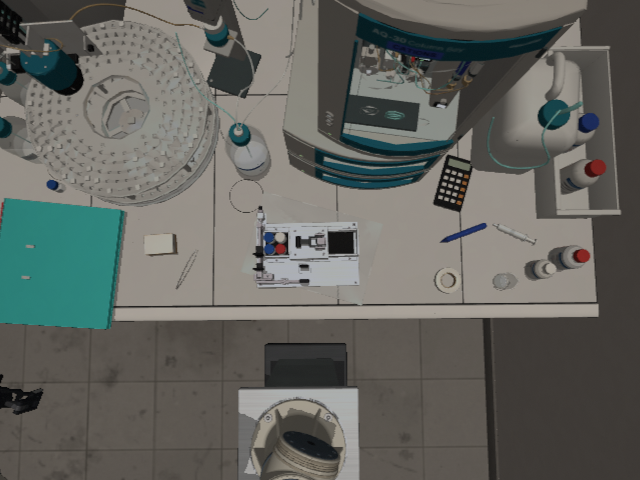

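The top view shows the carrier at about (257-360, 205-290), with its gate end to the left (world +y). The near side faces the robot, so its yaw is close to 0. I'll zoom in.

Run:
```python
import cv2
a=cv2.imread("pics/top0.png")[195:300,240:375]; b=cv2.imread("pics/scene0.png")[185:300,260:395]
cv2.imwrite("pics/c1.png",cv2.resize(a,None,fx=5.7,fy=5.7,interpolation=cv2.INTER_CUBIC))
cv2.imwrite("pics/c2.png",cv2.resize(b,None,fx=5.2,fy=5.2,interpolation=cv2.INTER_CUBIC))
```

```text
(no output)
```

View pics/c1.png

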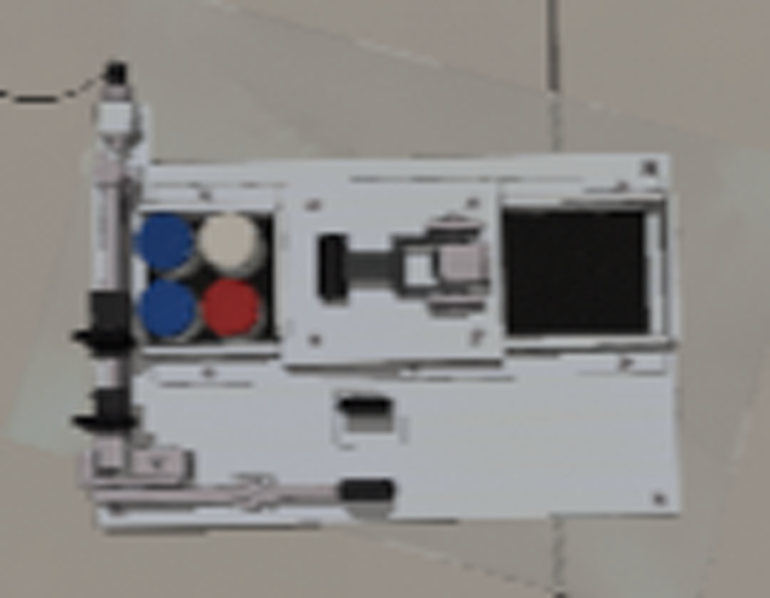

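View pics/c2.png

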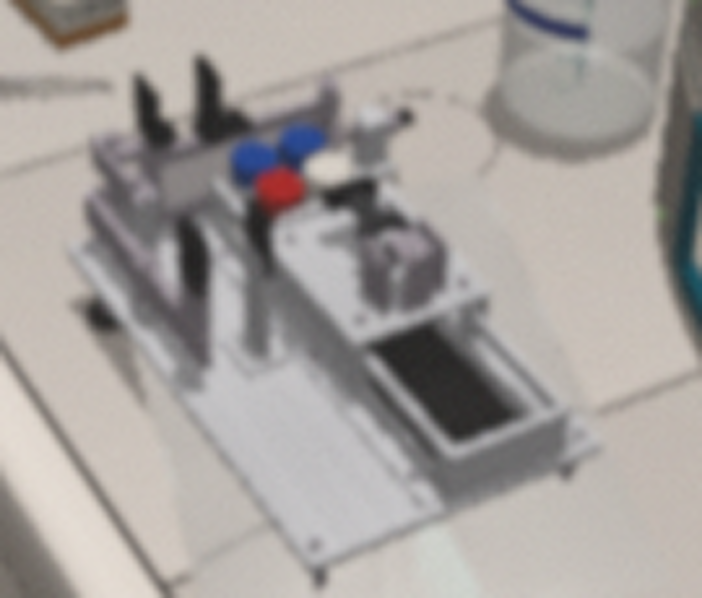

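The top crop shows the barrel at about (298.2, 241.8) px, the claw tab at (304, 281), the fixed tab at (304, 266), the paddle at (258.5, 269) and the grip plate at (259, 254). In the scene view the barrel is at about (327, 222), and the tabs and plates show as black fins. I'll measure by masks and triangulate.

```bash
cat > h.py <<'E'
import numpy as np,cv2
from rig import r, telemetry, grab_frame, camera_params
P={}
for n in("scene","top"):
    c=camera_params(n);R=cv2.Rodrigues(c["rvec"])[0];t=np.array(c["tvec"])
    K=np.array([[c["fx"],0,c["cx"]],[0,c["fy"],c["cy"]],[0,0,1]]);P[n]=(K,R,t)
def ray(n,uv):
    K,R,t=P[n];return -R.T@t,R.T@np.linalg.inv(K)@np.array([*uv,1.])
def plane(n,uv,z):
    o,d=ray(n,uv);return o+d*(z-o[2])/d[2]
def tri(a,b): # top uv, scene uv
    A=[];X=cv2.triangulatePoints(P["top"][0]@np.c_[P["top"][1],P["top"][2]],P["scene"][0]@np.c_[P["scene"][1],P["scene"][2]],np.float64(a).reshape(2,1),np.float64(b).reshape(2,1))
    return (X[:3]/X[3]).ravel()
def proj(n,p):
    K,R,t=P[n];q=K@(R@np.array(p)+t);return q[:2]/q[2]
def blobs(n,im,box,thr=60,amin=6):
    u0,v0,u1,v1=box;g=im[v0:v1,u0:u1].max(2);m=(g<thr).astype(np.uint8)
    k,l,s,c=cv2.connectedComponentsWithStats(m)
    for i in range(1,k):
        if s[i,4]>=amin: print(n,"c",(c[i]+[u0,v0]).round(1),"box",s[i,:4]+[u0,v0,0,0],"n",s[i,4])
E
python3 - <<'E'
from h import *
t=cv2.imread("pics/top0.png");s=cv2.imread("pics/scene0.png")
blobs("top",t,(245,200,375,300)); blobs("scene",s,(260,185,395,300))
f=lambda x,y:(240+(x+.5)/5.7-.5,195+(y+.5)/5.7-.5); g=lambda x,y:(260+(x+.5)/5.2-.5,185+(y+.5)/5.2-.5)
print("cams",ray("top",(0,0))[0].round(),ray("scene",(0,0))[0].round())
for nm,a,b,z in [("barrel",(332,267),(350,190),112),("claw_top",(367,489),(190,222),136),("fixed_top",(365,405),(262,205),136),("paddle_top",(105,421),(143,80),142),("grip_top",(105,337),(205,62),142)]:
    print(nm,"tri",tri(f(*a),g(*b)).round(1),"plane",plane("top",f(*a),z).round(1))
for c in [(668,153),(680,512),(103,528)]: print("corner",plane("top",f(*c),40).round(1))
E
```

```text
top c [260.1 207.6] box [259 206   3   4] n 11
top c [273.8 233.7] box [273 233   3   3] n 6
top c [286.1 243.8] box [283 233   6  22] n 55
top c [340.4 242.4] box [328 232  26  22] n 542
top c [317.  236.1] box [310 235  14   3] n 23
top c [301.7 241.5] box [296 236  15  12] n 97
top c [274.7 243.6] box [271 241   8   7] n 26
top c [266.7 242.8] box [266 242   3   3] n 6
top c [258.8 251.7] box [253 246  11  12] n 90
top c [275.6 253.4] box [273 252   6   3] n 11
top c [259.  266.9] box [253 263  11   8] n 58
top c [303.7 266. ] box [300 265   8   3] n 23
top c [304.  280.6] box [300 279   9   4] n 34
scene c [301.2 206.6] box [298 198  10  14] n 57
scene c [288.9 207.8] box [287 202   6  11] n 35
scene c [327.  221.8] box [323 220   9   4] n 21
scene c [391.6 225.6] box [391 222   2   8] n 9
scene c [309.2 228.7] box [308 225   4   9] n 24
scene c [296.5 233.9] box [295 227   4  14] n 43
scene c [278.9 245.8] box [278 244   3   4] n 8
scene c [344.8 258. ] box [333 248  25  21] n 251
cams [ 420.  -53. 1288.] [  59. -789.  838.]
barrel tri [530.3  -7.8 113.8] plane [530.8  -7.9 112. ]
claw_top tri [432.4 -23.  141.2] plane [433.6 -23.4 136. ]
fixed_top tri [469.7 -23.  137.6] plane [469.3 -22.7 136. ]
paddle_top tri [461.6  87.7 145.2] plane [463.1  87.4 142. ]
grip_top tri [497.4  87.8 144.7] plane [498.8  87.6 142. ]
corner [ 589.9 -162.1   40. ]
corner [ 423.  -165.2   40. ]
corner [417.6 100.7  40. ]
```

The measurements agree with the carrier geometry: origin about (530.6, -15.4), yaw about +0.02, barrel at (530.5, -8, 112). First I'll turn the tool, then travel to above the barrel.

The manual's scale: shifts go in shares of 250 mm and turns go in shares of 360 degrees. Converting my numbers, 0.12 rad / 6.2832 = 0.0191.

```bash
echo '[{"drz":0.0191,"finger_gap":0.7},{"drz":0.0191,"finger_gap":0.7},{"drz":0.0191,"finger_gap":0.7},{"drz":0.0191,"finger_gap":0.7},{"drz":0.0191,"finger_gap":0.7}]' > mv.in && python3 steer.py mv.in 25; echo '[{"drz":0.0191,"finger_gap":0.7},{"drz":0.0191,"finger_gap":0.7},{"drz":0.0191,"finger_gap":0.7},{"drz":0.0191,"finger_gap":0.7},{"drz":0.0191,"finger_gap":0.7}]' > mv.in && python3 steer.py mv.in
for i in 1; do :; done
echo '[{"dx":-0.12,"dy":0.06,"dz":0.008,"finger_gap":0.7},{"dx":-0.12,"dy":0.06,"dz":0.008,"finger_gap":0.7},{"dx":-0.12,"dy":0.06,"dz":0.008,"finger_gap":0.7},{"dx":-0.12,"dy":0.06,"dz":0.008,"finger_gap":0.7},{"dx":-0.12,"dy":0.06,"dz":0.008,"finger_gap":0.7}]' > mv.in && python3 steer.py mv.in
echo '[{"dx":-0.12,"dy":0.06,"dz":0.008,"finger_gap":0.7},{"dx":-0.12,"dy":0.06,"dz":0.008,"finger_gap":0.7},{"dx":-0.12,"dy":0.06,"dz":0.008,"finger_gap":0.7},{"dx":-0.12,"dy":0.06,"dz":0.008,"finger_gap":0.7},{"dx":-0.12,"dy":0.06,"dz":0.008,"finger_gap":0.7}]' > mv.in && python3 steer.py mv.in
```

```text
clock: 0.52
eef_pos: [212.3, 587.6, 252.8]
tcp_rot: [-3.141, 0.0, 2.189]
contact_force: [-0.4, 0.2, 0.5]
opening: 0.702
grasp_force: 0.0
clock: 0.93
eef_pos: [212.4, 587.5, 252.9]
tcp_rot: [-3.141, 0.001, 1.589]
contact_force: [-1.1, -0.3, 0.9]
opening: 0.698
grasp_force: 0.0
clock: 1.35
eef_pos: [291.3, 438.1, 242.9]
tcp_rot: [-3.141, 0.0, 1.595]
contact_force: [0.8, 1.1, -0.6]
opening: 0.697
grasp_force: 0.0
clock: 1.77
eef_pos: [369.8, 289.9, 233.1]
tcp_rot: [-3.141, 0.0, 1.595]
contact_force: [1.7, 0.4, 0.1]
opening: 0.701
grasp_force: 0.0
```

In the tool's units: -30 mm / 250 = -0.12, 15.4 mm / 250 = 0.0616.

```bash
echo '[{"dx":-0.12,"dy":0.0616,"dz":0.012,"finger_gap":0.7},{"dx":-0.12,"dy":0.0616,"dz":0.012,"finger_gap":0.7},{"dx":-0.12,"dy":0.0616,"dz":0.012,"finger_gap":0.7},{"dx":-0.12,"dy":0.0616,"dz":0.012,"finger_gap":0.7},{"dx":-0.12,"dy":0.0616,"dz":0.012,"finger_gap":0.7}]' > mv.in && python3 steer.py mv.in
echo '[{"dx":-0.12,"dy":0.0616,"dz":0.012,"finger_gap":0.7},{"dx":-0.12,"dy":0.0616,"dz":0.012,"finger_gap":0.7},{"dx":-0.12,"dy":0.0616,"dz":0.012,"finger_gap":0.7},{"dx":-0.12,"dy":0.0616,"dz":0.012,"finger_gap":0.7},{"dx":-0.12,"dy":0.0616,"dz":0.012,"finger_gap":0.7}]' > mv.in && python3 steer.py mv.in
echo '[{"finger_gap":0.7}]' > mv.in && python3 steer.py mv.in
python3 - <<'E'
from h import *
im=grab_frame("scene"); cv2.imwrite("pics/s1.png",cv2.resize(im[150:290,250:390,::-1],None,fx=4,fy=4,interpolation=cv2.INTER_CUBIC)); print(telemetry.sense()["eef_pos"])
E
```

```text
clock: 2.18
eef_pos: [450.5, 141.7, 218.0]
tcp_rot: [-3.141, 0.0, 1.595]
contact_force: [0.1, 0.7, 0.3]
opening: 0.699
grasp_force: 0.0
clock: 2.6
eef_pos: [531.1, -6.5, 202.9]
tcp_rot: [-3.141, -0.0, 1.595]
contact_force: [0.8, 0.6, 0.4]
opening: 0.699
grasp_force: 0.0
clock: 2.68
eef_pos: [533.0, -9.0, 202.8]
tcp_rot: [3.14, 0.002, 1.592]
contact_force: [-1.3, -0.2, -0.8]
opening: 0.7
grasp_force: 0.0
[531.53886521  -7.08032245 202.69875097]
```

View pics/s1.png

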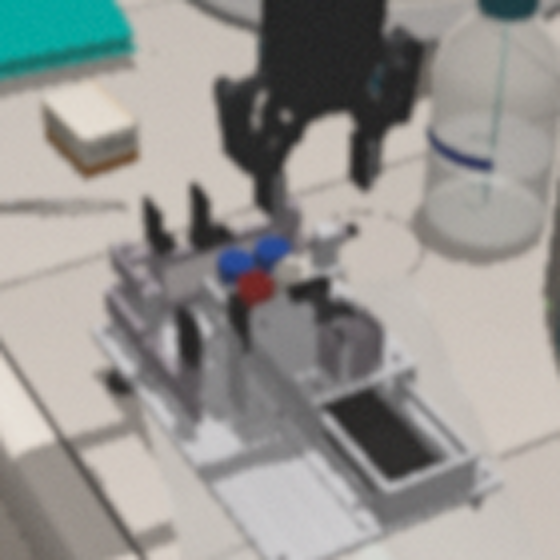

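The gripper stands centred above the barrel, at about (307, 285) in the crop, with fingers either side of it. Next I'll go down and pinch.

In the tool's units: 25 mm / 250 = 0.1, 22 mm / 250 = 0.088.

```bash
echo '[{"dy":-0.004,"dz":0.1,"finger_gap":0.7},{"dx":-0.004,"dz":0.1,"finger_gap":0.7},{"dz":0.088,"finger_gap":0.7},{"dz":0.048,"finger_gap":0.6},{"dz":0.012,"finger_gap":0.5}]' > mv.in && python3 steer.py mv.in
echo '[{"finger_gap":0.4},{"finger_gap":0.3},{"finger_gap":0.2},{"finger_gap":0.2},{"finger_gap":0.2}]' > mv.in && python3 steer.py mv.in 25
echo '[{"finger_gap":0.2},{"finger_gap":0.2}]' > mv.in && python3 steer.py mv.in
```

```text
clock: 3.15
eef_pos: [527.5, -4.9, 114.0]
tcp_rot: [-3.137, -0.0, 1.595]
contact_force: [1.2, -0.8, 0.2]
opening: 0.505
grasp_force: 0.0
clock: 3.57
eef_pos: [531.0, -5.0, 117.5]
tcp_rot: [3.139, -0.001, 1.594]
contact_force: [3.6, 4.9, -2.9]
opening: 0.323
grasp_force: 26.7
clock: 3.73
eef_pos: [531.0, -5.0, 117.5]
tcp_rot: [3.138, -0.001, 1.594]
contact_force: [2.9, 4.6, -1.1]
opening: 0.324
grasp_force: 26.7
```

In the tool's units: -8.6 mm / 250 = -0.0344, -8.4 mm / 250 = -0.0336.

```bash
echo '[{"dx":-0.0028,"dz":-0.0344,"finger_gap":0.2},{"dx":-0.008,"dz":-0.0336,"finger_gap":0.2},{"dx":-0.0136,"dz":-0.0316,"finger_gap":0.2},{"dx":-0.0184,"dz":-0.0296,"finger_gap":0.2},{"dx":-0.0228,"dz":-0.0256,"finger_gap":0.2}]' > mv.in && python3 steer.py mv.in
echo '[{"dx":-0.0264,"dz":-0.022,"finger_gap":0.2},{"dx":-0.03,"dz":-0.0176,"finger_gap":0.2},{"dx":-0.032,"dz":-0.0124,"finger_gap":0.2},{"dx":-0.034,"dz":-0.0072,"finger_gap":0.2},{"dx":-0.0344,"dz":-0.002,"finger_gap":0.2}]' > mv.in && python3 steer.py mv.in
echo '[{"finger_gap":0.2},{"finger_gap":0.2}]' > mv.in && python3 steer.py mv.in
```

```text
clock: 4.15
eef_pos: [531.0, -22.4, 156.2]
tcp_rot: [3.139, 0.0, 1.595]
contact_force: [6.8, -3.8, -10.6]
opening: 0.315
grasp_force: 25.9
clock: 4.57
eef_pos: [531.7, -61.5, 170.5]
tcp_rot: [3.14, -0.001, 1.594]
contact_force: [6.4, 6.1, -19.0]
opening: 0.322
grasp_force: 26.1
clock: 4.73
eef_pos: [531.6, -61.7, 170.4]
tcp_rot: [3.14, -0.0, 1.594]
contact_force: [7.6, 1.2, -13.3]
opening: 0.323
grasp_force: 26.8
```

In the tool's units: -6 mm / 250 = -0.024, -5 mm / 250 = -0.02.

```bash
echo '[{"dx":-0.02,"dz":0.006,"finger_gap":0.2},{"dx":-0.024,"dz":0.002,"finger_gap":0.2},{"dx":-0.024,"finger_gap":0.2},{"dx":-0.024,"finger_gap":0.2},{"dx":-0.024,"finger_gap":0.2}]' > mv.in && python3 steer.py mv.in
echo '[{"dx":-0.024,"finger_gap":0.2},{"dx":-0.024,"finger_gap":0.2},{"dx":-0.024,"finger_gap":0.2},{"dx":-0.024,"finger_gap":0.2},{"dx":-0.024,"finger_gap":0.2}]' > mv.in && python3 steer.py mv.in
echo '[{"dx":-0.024,"finger_gap":0.2},{"dx":-0.016,"finger_gap":0.2},{"dx":-0.008,"finger_gap":0.2},{"finger_gap":0.2}]' > mv.in && python3 steer.py mv.in
```

```text
clock: 5.15
eef_pos: [532.4, -90.2, 170.1]
tcp_rot: [3.14, -0.001, 1.594]
contact_force: [0.6, 3.9, 6.6]
opening: 0.318
grasp_force: 28.6
clock: 5.57
eef_pos: [532.8, -120.2, 170.0]
tcp_rot: [3.14, -0.001, 1.594]
contact_force: [-0.1, 4.9, 7.0]
opening: 0.321
grasp_force: 28.6
clock: 5.9
eef_pos: [532.9, -129.3, 169.9]
tcp_rot: [3.141, -0.006, 1.592]
contact_force: [0.5, 23.7, 8.4]
opening: 0.318
grasp_force: 28.8
```

The force rose to 24 N, so the fence is against its stop. I'll ease off, let go, rise and check by picture.

In the tool's units: 1 mm / 250 = 0.004.

```bash
echo '[{"dx":0.004,"finger_gap":0.2},{"dx":0.004,"finger_gap":0.2},{"finger_gap":0.7},{"finger_gap":0.7},{"finger_gap":0.7}]' > mv.in && python3 steer.py mv.in
echo '[{"dz":-0.06,"finger_gap":0.7},{"dz":-0.1,"finger_gap":0.7},{"dy":-0.1,"dz":-0.04,"finger_gap":0.7},{"dx":0.12,"dy":-0.12,"finger_gap":0.7},{"dx":0.14,"dy":-0.04,"finger_gap":0.7}]' > mv.in && python3 steer.py mv.in
python3 - <<'E'
from h import *
im=grab_frame("scene"); cv2.imwrite("pics/s2.png",cv2.resize(im[150:290,250:390,::-1],None,fx=4,fy=4,interpolation=cv2.INTER_CUBIC))
im=grab_frame("top"); cv2.imwrite("pics/t2.png",cv2.resize(im[195:300,240:375,::-1],None,fx=5.7,fy=5.7,interpolation=cv2.INTER_CUBIC))
print(telemetry.sense()["eef_pos"])
E
```

```text
clock: 6.32
eef_pos: [532.6, -130.6, 168.9]
tcp_rot: [3.141, 0.001, 1.595]
contact_force: [-0.8, 0.7, 0.6]
opening: 0.698
grasp_force: 0.0
clock: 6.73
eef_pos: [463.8, -68.5, 218.6]
tcp_rot: [-3.14, 0.001, 1.591]
contact_force: [0.7, 2.0, -1.4]
opening: 0.698
grasp_force: 0.0
[464.04064602 -64.92768473 218.42953479]
```

View pics/s2.png

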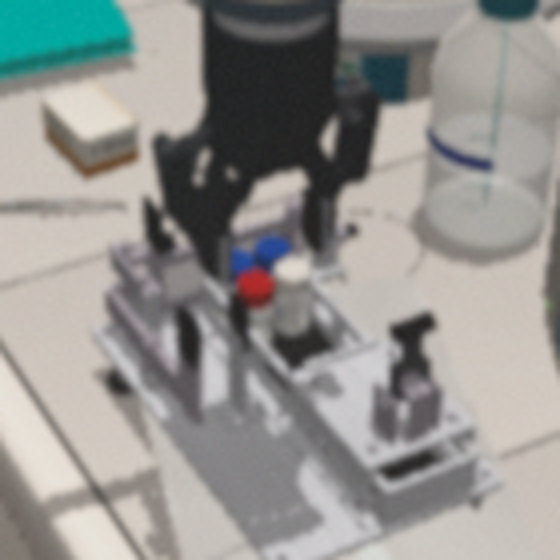

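The lever is upright with its barrel at crop (413, 328), the fence is drawn back, and the vials are standing. I'll check the travel numerically.

Run:
```python
from h import *
im=grab_frame("scene")
blobs("scene",im,(340,222,375,250),70)
for y in(-123.5,-128.5,-133.5): print(y,proj("scene",(532.9,y,166)).round(1))
a=cv2.imread("pics/scene0.png"); print("ref barrel0",proj("scene",(530.5,-7.9,112)).round(1),"seen 327,221.8")
print(telemetry.sense()["eef_pos"])
```

```text
scene c [352.1 237.2] box [348 229  10  20] n 88
-123.5 [352.5 230.2]
-128.5 [353.6 231.4]
-133.5 [354.7 232.6]
ref barrel0 [327.2 221.6] seen 327,221.8
[465.7069971  -66.33815641 218.69055577]
```

View pics/t2.png

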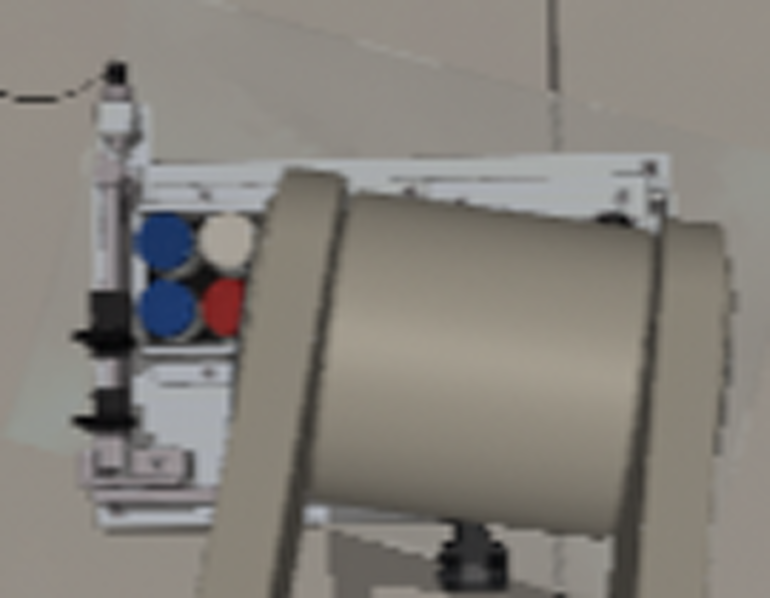

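Run:
```python
from h import *
g=lambda x,y:(260+(x+.5)/5.2-.5,185+(y+.5)/5.2-.5); s=lambda x,y:(250+(x+.5)/4-.5,150+(y+.5)/4-.5)
for z in(80,90):
  for a,b in(((488,298),(472,413)),((358,340),(377,457))): print(z,plane("scene",g(*a),z).round(1),plane("scene",s(*b),z).round(1))
for z in (166,):
  print(plane("scene",s(413,328),z).round(1))
```

```text
80 [569.8 -80.4  80. ] [ 579.  -133.8   80. ]
80 [495.7 -76.7  80. ] [ 503.9 -139.5   80. ]
90 [563.1 -89.8  90. ] [ 572.1 -142.5   90. ]
90 [489.9 -86.1  90. ] [ 498.  -148.1   90. ]
[ 530.9 -128.4  166. ]
```

The scene view alone is ambiguous, so I'll clear the arm and measure the barrel from two views.

In the tool's units: 40 mm / 250 = 0.16, 30 mm / 250 = 0.12.

```bash
echo '[{"dx":0.12,"dy":-0.04,"dz":-0.08,"finger_gap":0.7},{"dx":0.16,"dy":-0.04,"finger_gap":0.7},{"dx":0.16,"dy":-0.04,"finger_gap":0.7},{"dx":0.16,"dy":-0.04,"finger_gap":0.7},{"dx":0.16,"dy":-0.04,"finger_gap":0.7}]' > mv.in && python3 steer.py mv.in
echo '[{"dx":0.16,"dy":-0.04,"finger_gap":0.7},{"dx":0.16,"finger_gap":0.7},{"dx":0.16,"finger_gap":0.7}]' > mv.in && python3 steer.py mv.in
python3 - <<'E'
from h import *
im=grab_frame("top"); cv2.imwrite("pics/t3.png",cv2.resize(im[195:300,240:375,::-1],None,fx=5.7,fy=5.7,interpolation=cv2.INTER_CUBIC))
blobs("top",im,(250,225,375,300),60)
im=grab_frame("scene"); cv2.imwrite("pics/s3.png",im[:,:,::-1]);blobs("scene",im,(280,200,375,260),60)
print(telemetry.sense()["eef_pos"])
E
```

```text
clock: 7.3
eef_pos: [412.4, 122.2, 238.8]
tcp_rot: [3.14, 0.0, 1.594]
contact_force: [0.6, 0.5, -0.5]
opening: 0.697
grasp_force: 0.0
clock: 7.55
eef_pos: [399.5, 242.6, 238.7]
tcp_rot: [3.14, 0.0, 1.595]
contact_force: [1.7, 0.4, 0.8]
opening: 0.698
grasp_force: 0.0
top c [299.3 243.2] box [283 232  32  23] n 611
top c [273.8 233.7] box [273 233   3   3] n 6
top c [347.  238.9] box [344 233   7  13] n 75
top c [274.7 243.6] box [271 241   8   7] n 26
top c [258.8 251.7] box [253 246  11  12] n 90
top c [275.6 253.5] box [273 252   6   3] n 10
top c [259.  266.9] box [253 263  11   8] n 58
top c [303.7 266. ] box [300 265   8   3] n 23
top c [304.  280.6] box [300 279   9   4] n 34
scene c [301.1 207. ] box [298 200   9  12] n 52
scene c [288.9 207.8] box [287 202   6  11] n 34
scene c [309.2 228.7] box [308 225   4   9] n 24
scene c [296.5 233.7] box [295 227   4  14] n 43
scene c [352.7 235.4] box [349 229   9  15] n 59
scene c [324.8 236.1] box [319 233  13   8] n 59
[400.45216325 245.62065207 238.82849002]
```

View pics/t3.png

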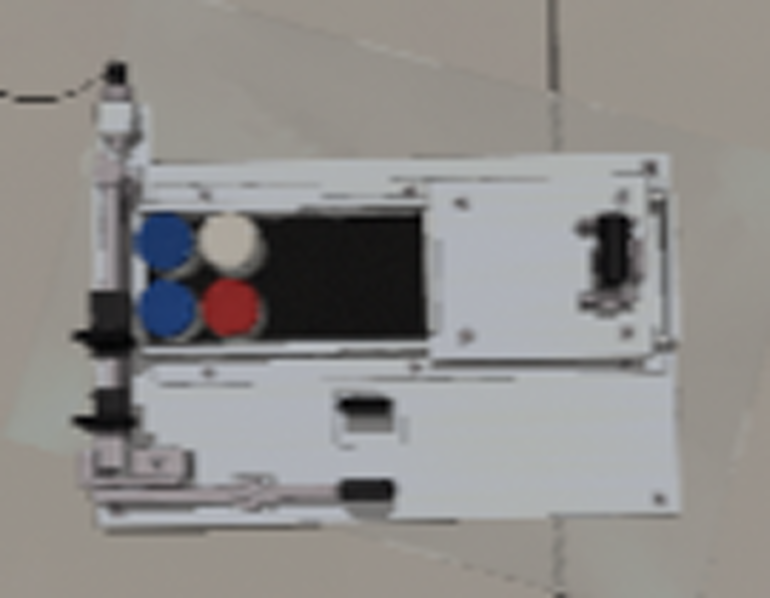

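The fence shifted about 26.2 px, or 66 mm, which may be a few mm short of its stop. I'll regrip and draw again to make sure.

In the tool's units: -38 mm / 250 = -0.152, 12.4 mm / 250 = 0.0496.

```bash
echo '[{"dx":-0.152,"dy":0.0496,"finger_gap":0.7},{"dx":-0.152,"dy":0.0496,"finger_gap":0.7},{"dx":-0.152,"dy":0.0496,"finger_gap":0.7},{"dx":-0.152,"dy":0.0496,"finger_gap":0.7},{"dx":-0.152,"dy":0.0496,"finger_gap":0.7}]' > mv.in && python3 steer.py mv.in
echo '[{"dx":-0.152,"dy":0.0496,"dz":0.008,"finger_gap":0.7},{"dx":-0.152,"dy":0.0496,"dz":0.008,"finger_gap":0.7},{"dx":-0.152,"dy":0.0496,"dz":0.008,"finger_gap":0.7},{"dx":-0.152,"dy":0.0496,"dz":0.008,"finger_gap":0.7},{"dx":-0.152,"dy":0.0496,"dz":0.008,"finger_gap":0.7}]' > mv.in && python3 steer.py mv.in
echo '[{"finger_gap":0.7},{"finger_gap":0.7}]' > mv.in && python3 steer.py mv.in
```

```text
clock: 8.07
eef_pos: [466.6, 49.6, 238.5]
tcp_rot: [3.141, 0.001, 1.595]
contact_force: [1.1, 0.9, -0.1]
opening: 0.698
grasp_force: 0.0
clock: 8.48
eef_pos: [532.6, -139.7, 228.2]
tcp_rot: [-3.142, 0.001, 1.594]
contact_force: [0.6, 0.2, 1.0]
opening: 0.702
grasp_force: 0.0
clock: 8.65
eef_pos: [532.5, -139.2, 227.9]
tcp_rot: [-3.141, 0.0, 1.591]
contact_force: [-1.0, -0.5, 1.0]
opening: 0.7
grasp_force: 0.0
```

In the tool's units: 20 mm / 250 = 0.08, 14 mm / 250 = 0.056.

```bash
echo '[{"dx":0.036,"dz":0.08,"finger_gap":0.7},{"dz":0.08,"finger_gap":0.7},{"dz":0.056,"finger_gap":0.7},{"dz":0.02,"finger_gap":0.6},{"finger_gap":0.4}]' > mv.in && python3 steer.py mv.in
echo '[{"finger_gap":0.2},{"finger_gap":0.2},{"finger_gap":0.2},{"finger_gap":0.2}]' > mv.in && python3 steer.py mv.in 30
echo '[{"dx":-0.008,"finger_gap":0.2},{"dx":-0.008,"finger_gap":0.2},{"dx":-0.008,"finger_gap":0.2},{"finger_gap":0.2}]' > mv.in && python3 steer.py mv.in
echo '[{"dx":-0.008,"finger_gap":0.2},{"finger_gap":0.2}]' > mv.in && python3 steer.py mv.in
```

```text
clock: 9.07
eef_pos: [531.1, -126.3, 168.2]
tcp_rot: [-3.139, -0.001, 1.595]
contact_force: [0.2, 1.2, -0.2]
opening: 0.478
grasp_force: 0.0
clock: 9.4
eef_pos: [532.8, -126.8, 170.0]
tcp_rot: [3.14, 0.0, 1.595]
contact_force: [2.6, 1.2, -3.0]
opening: 0.318
grasp_force: 31.0
clock: 9.73
eef_pos: [532.7, -130.5, 169.8]
tcp_rot: [3.141, -0.005, 1.593]
contact_force: [4.2, 20.5, 1.6]
opening: 0.319
grasp_force: 31.4
clock: 9.9
eef_pos: [532.7, -131.0, 169.7]
tcp_rot: [3.141, -0.007, 1.593]
contact_force: [4.0, 27.6, 2.8]
opening: 0.318
grasp_force: 31.5
```

```bash
echo '[{"finger_gap":0.7},{"finger_gap":0.7},{"finger_gap":0.7},{"dz":-0.08,"finger_gap":0.7},{"dz":-0.1,"finger_gap":0.7}]' > mv.in && python3 steer.py mv.in
echo '[{"dx":0.12,"dy":-0.1,"dz":-0.04,"finger_gap":0.7},{"dx":0.14,"dy":-0.12,"finger_gap":0.7},{"dx":0.14,"dy":-0.08,"finger_gap":0.7},{"dx":0.04,"finger_gap":0.7},{"finger_gap":0.7}]' > mv.in && python3 steer.py mv.in
python3 - <<'E'
from h import *
im=grab_frame("scene"); cv2.imwrite("pics/s4.png",im[:,:,::-1]);blobs("scene",im,(335,215,375,260),60)
a=cv2.imread("pics/s3.png")[215:265,335:390].astype(np.float32).mean(2); b=im[215:265,335:390].astype(np.float32).mean(2)
print(cv2.phaseCorrelate(a,b,cv2.createHanningWindow(a.shape[::-1],cv2.CV_32F)), abs(a-b).mean())
print([ (proj("scene",(532,y-5,100))-proj("scene",(532,y,100))).round(1) for y in(-130,)])
t=cv2.imread("pics/t3.png"); f=lambda x,y:(240+(x+.5)/5.7-.5,195+(y+.5)/5.7-.5)
print("barrel after1",plane("top",f(613,253),173).round(1), tri(f(613,253),(353.3,231.5)).round(1), tri((298.2,241.8),(327.,221.8)).round(1)); print(telemetry.sense()["eef_pos"])
E
```

```text
clock: 10.32
eef_pos: [530.9, -135.1, 213.2]
tcp_rot: [-3.137, -0.001, 1.595]
contact_force: [-0.0, 0.1, 0.0]
opening: 0.699
grasp_force: 0.0
clock: 10.73
eef_pos: [456.8, -28.6, 224.8]
tcp_rot: [3.141, 0.0, 1.597]
contact_force: [0.4, -0.4, 0.3]
opening: 0.701
grasp_force: 0.0
scene c [352.5 235.4] box [349 229   9  15] n 59
((-0.08073653824884985, 0.001394227093175715), 0.9153383207321167) 1.6625454
[array([1.1, 1.2])]
barrel after1 [ 530.1 -127.   173. ] [ 531.5 -127.8  165.7] [529.7  -8.8 112.4]
[457.90353917 -29.69371472 224.85442914]
```

The barrel did not move at all under 27 N, where a free slide needs 4 N, so the fence is on its rear stop. Next is the claw catch: grip centre (457, -23), TCP z about 126, fully open.

In the tool's units: 30 mm / 250 = 0.12, 25 mm / 250 = 0.1.

```bash
echo '[{"dx":0.012,"finger_gap":1},{"dx":0.012,"dz":0.1,"finger_gap":1},{"dz":0.12,"finger_gap":1},{"dz":0.1,"finger_gap":1},{"dz":0.06,"finger_gap":1}]' > mv.in && python3 steer.py mv.in
echo '[{"dz":0.012,"finger_gap":1},{"finger_gap":1},{"finger_gap":1}]' > mv.in && python3 steer.py mv.in
```

```text
clock: 11.2
eef_pos: [457.3, -25.0, 126.9]
tcp_rot: [-3.139, 0.0, 1.594]
contact_force: [-0.5, -0.3, -0.5]
opening: 0.999
grasp_force: 0.0
clock: 11.45
eef_pos: [458.5, -24.6, 126.8]
tcp_rot: [3.141, 0.0, 1.594]
contact_force: [0.6, -1.0, 0.0]
opening: 0.997
grasp_force: 0.0
```

In the tool's units: -1 mm / 250 = -0.004.

```bash
echo '[{"dy":-0.004,"finger_gap":0.8},{"dx":0.004,"finger_gap":0.65},{"finger_gap":0.55},{"finger_gap":0.48},{"finger_gap":0.42}]' > mv.in && python3 steer.py mv.in 30
echo '[{"finger_gap":0.36},{"finger_gap":0.3},{"finger_gap":0.2},{"finger_gap":0.2},{"finger_gap":0.2}]' > mv.in && python3 steer.py mv.in
echo '[{"finger_gap":0.2},{"finger_gap":0.2},{"finger_gap":0.2}]' > mv.in && python3 steer.py mv.in
```

```text
clock: 11.87
eef_pos: [456.0, -23.0, 126.5]
tcp_rot: [-3.141, 0.0, 1.595]
contact_force: [-3.1, -0.6, 2.7]
opening: 0.419
grasp_force: 1.5
clock: 12.28
eef_pos: [457.1, -22.9, 126.8]
tcp_rot: [3.14, -0.0, 1.595]
contact_force: [-1.1, 0.7, 6.4]
opening: 0.353
grasp_force: 29.5
clock: 12.53
eef_pos: [457.1, -22.9, 126.8]
tcp_rot: [3.14, -0.0, 1.595]
contact_force: [-2.1, -0.0, 6.0]
opening: 0.36
grasp_force: 29.5
```

The opening is 30.4 mm, so the claw is fully squeezed. I'll release, rise and go over the grip catch.

In the tool's units: -30 mm / 250 = -0.12, -20 mm / 250 = -0.08.

```bash
echo '[{"finger_gap":0.6},{"finger_gap":0.8},{"finger_gap":0.85},{"dz":-0.08,"finger_gap":0.85},{"dz":-0.12,"finger_gap":0.85}]' > mv.in && python3 steer.py mv.in
echo '[{"dz":-0.12,"finger_gap":0.85},{"dx":0.108,"dy":0.032,"finger_gap":0.85},{"dx":0.112,"dy":0.032,"finger_gap":0.85},{"dx":0.112,"dy":0.032,"finger_gap":0.85},{"dx":0.108,"dy":0.032,"finger_gap":0.8}]' > mv.in && python3 steer.py mv.in
echo '[{"finger_gap":0.8},{"finger_gap":0.8}]' > mv.in && python3 steer.py mv.in
python3 - <<'E'
from h import *
im=grab_frame("scene");blobs("scene",im,(285,200,312,250),60)
cv2.imwrite("pics/s5.png",cv2.resize(im[150:290,250:390,::-1],None,fx=4,fy=4,interpolation=cv2.INTER_CUBIC)); print(telemetry.sense()["eef_pos"])
E
```

```text
clock: 12.95
eef_pos: [454.9, -22.9, 174.7]
tcp_rot: [-3.137, -0.0, 1.595]
contact_force: [0.2, 0.0, -0.1]
opening: 0.85
grasp_force: 0.0
clock: 13.37
eef_pos: [486.5, 89.0, 206.7]
tcp_rot: [3.14, -0.0, 1.594]
contact_force: [-0.5, -0.6, -0.4]
opening: 0.801
grasp_force: 0.0
clock: 13.53
eef_pos: [486.2, 88.9, 206.2]
tcp_rot: [3.141, 0.0, 1.597]
contact_force: [0.4, -0.0, -0.4]
opening: 0.801
grasp_force: 0.0
scene c [301. 207.] box [298 200   9  12] n 54
scene c [288.9 207.8] box [287 202   6  11] n 35
scene c [309.2 228.5] box [308 224   4  10] n 25
scene c [300.4 232.5] box [298 226   6  14] n 64
[485.8090677   87.96752843 206.05941669]
```

View pics/s5.png

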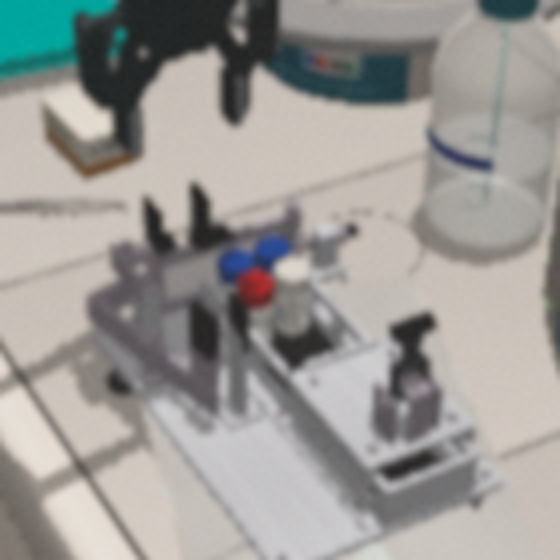

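The claw tab moved 4 px and stayed, and the hook has swung clear. I'll lower onto the grip catch and squeeze.

In the tool's units: 25 mm / 250 = 0.1, 15 mm / 250 = 0.06.

```bash
echo '[{"dx":-0.004,"dz":0.1,"finger_gap":0.8},{"dz":0.1,"finger_gap":0.8},{"dz":0.06,"finger_gap":0.8},{"dz":0.032,"finger_gap":0.8},{"finger_gap":0.65}]' > mv.in && python3 steer.py mv.in 40
echo '[{"finger_gap":0.55},{"finger_gap":0.47},{"finger_gap":0.4},{"finger_gap":0.3},{"finger_gap":0.2}]' > mv.in && python3 steer.py mv.in
echo '[{"finger_gap":0.2},{"finger_gap":0.2},{"finger_gap":0.2},{"finger_gap":0.2}]' > mv.in && python3 steer.py mv.in
```

```text
clock: 14.0
eef_pos: [484.7, 85.7, 131.8]
tcp_rot: [-3.138, 0.001, 1.594]
contact_force: [-0.3, -0.5, 1.3]
opening: 0.674
grasp_force: 0.0
clock: 14.42
eef_pos: [488.0, 86.6, 134.8]
tcp_rot: [3.137, -0.0, 1.594]
contact_force: [4.9, -2.8, 1.4]
opening: 0.325
grasp_force: 43.8
clock: 14.75
eef_pos: [488.1, 86.6, 134.9]
tcp_rot: [3.137, -0.0, 1.594]
contact_force: [5.3, -3.1, 1.2]
opening: 0.328
grasp_force: 43.8
```

The opening is 28 mm, so the grip is fully squeezed. I'll start swinging, clockwise from above (+z of the tool), radius about 86.5 mm, hinge along tool +y.

In the tool's units: 4.3 mm / 250 = 0.0172, 0.1 mm / 250 = 0.0004, 0.05 rad / 6.2832 = 0.008.

```bash
echo '[{"drz":0.008,"dx":0.0172,"dy":0.0004,"finger_gap":0.2},{"drz":0.008,"dx":0.0172,"dy":0.0004,"finger_gap":0.2},{"drz":0.008,"dx":0.0172,"dy":0.0004,"finger_gap":0.2},{"drz":0.008,"dx":0.0172,"dy":0.0004,"finger_gap":0.2},{"drz":0.008,"dx":0.0172,"dy":0.0004,"finger_gap":0.2}]' > mv.in && python3 steer.py mv.in
echo '[{"drz":0.008,"dx":0.0172,"dy":0.0004,"finger_gap":0.2},{"drz":0.008,"dx":0.0172,"dy":0.0004,"finger_gap":0.2},{"drz":0.008,"dx":0.0172,"dy":0.0004,"finger_gap":0.2}]' > mv.in && python3 steer.py mv.in
python3 - <<'E'
from h import *
s=telemetry.sense();ps=s["tcp_rot"][2];p=s["eef_pos"];a=1.594-ps
print(a, p, "ideal",573.5-86.5*np.cos(a-.02),88.5-86.5*np.sin(.02-a), s["wrist_torque"])
E
```

```text
clock: 15.17
eef_pos: [489.2, 108.2, 134.8]
tcp_rot: [3.139, -0.001, 1.342]
contact_force: [-0.8, -1.1, 6.8]
opening: 0.33
grasp_force: 42.8
clock: 15.42
eef_pos: [492.1, 120.3, 134.8]
tcp_rot: [3.141, 0.0, 1.193]
contact_force: [-4.7, -0.7, 10.2]
opening: 0.329
grasp_force: 42.0
0.4011677130475968 [492.05707978 120.26364886 134.77962872] ideal 493.2080294110078 120.67840050307672 [0.07061953 1.14280715 0.21329503]
```

The manual's scale: shifts go in shares of 250 mm and turns go in shares of 360 degrees. Converting my numbers, 4.3 mm / 250 = 0.0172, -0.5 mm / 250 = -0.002, 0.05 rad / 6.2832 = 0.008.

```bash
echo '[{"drz":0.008,"dx":0.0172,"dy":0.0004,"dz":-0.002,"finger_gap":0.2},{"drz":0.008,"dx":0.0172,"dy":0.0004,"dz":-0.002,"finger_gap":0.2},{"drz":0.008,"dx":0.0172,"dy":0.0004,"finger_gap":0.2},{"drz":0.008,"dx":0.0172,"dy":0.0004,"finger_gap":0.2},{"drz":0.008,"dx":0.0172,"dy":0.0004,"finger_gap":0.2}]' > mv.in && python3 steer.py mv.in
echo '[{"drz":0.008,"dx":0.0172,"dy":0.0004,"finger_gap":0.2},{"drz":0.008,"dx":0.0172,"dy":0.0004,"finger_gap":0.2},{"drz":0.008,"dx":0.0172,"dy":0.0004,"finger_gap":0.2},{"drz":0.008,"dx":0.0172,"dy":0.0004,"finger_gap":0.2},{"drz":0.008,"dx":0.0172,"dy":0.0004,"finger_gap":0.2}]' > mv.in && python3 steer.py mv.in
python3 - <<'E'
from h import *
s=telemetry.sense();ps=s["tcp_rot"][2];p=s["eef_pos"];a=1.594-ps
print(a, p, "ideal",573.5-86.5*np.cos(a-.02),88.5-86.5*np.sin(.02-a), s["wrist_torque"],s["qpos"])
E
```

```text
clock: 15.83
eef_pos: [501.4, 139.9, 134.9]
tcp_rot: [-3.14, -0.0, 0.942]
contact_force: [-5.1, 3.7, 2.6]
opening: 0.328
grasp_force: 39.6
clock: 16.25
eef_pos: [515.5, 156.5, 135.0]
tcp_rot: [-3.138, 0.0, 0.692]
contact_force: [-8.8, 9.3, 4.4]
opening: 0.328
grasp_force: 39.1
0.9024485257142576 [515.51356036 156.50996093 135.01587417] ideal 518.5498316221145 155.30366004375833 [1.95213052 1.63862683 0.21273195] [0.29015263 0.36812859 1.91790684 0.00404326 0.85712228 1.16674872]
```

In the tool's units: 4.3 mm / 250 = 0.0172, -0.2 mm / 250 = -0.0008, 0.05 rad / 6.2832 = 0.008.

```bash
echo '[{"drz":0.008,"dx":0.0172,"dy":-0.0008,"finger_gap":0.2},{"drz":0.008,"dx":0.0172,"dy":-0.0008,"finger_gap":0.2},{"drz":0.008,"dx":0.0172,"dy":-0.0008,"finger_gap":0.2},{"drz":0.008,"dx":0.0172,"dy":-0.0004,"finger_gap":0.2},{"drz":0.008,"dx":0.0172,"dy":-0.0004,"finger_gap":0.2}]' > mv.in && python3 steer.py mv.in
echo '[{"drz":0.008,"dx":0.0172,"finger_gap":0.2},{"drz":0.008,"dx":0.0172,"finger_gap":0.2},{"drz":0.008,"dx":0.0172,"finger_gap":0.2},{"drz":0.008,"dx":0.0172,"finger_gap":0.2},{"drz":0.008,"dx":0.0172,"finger_gap":0.2}]' > mv.in && python3 steer.py mv.in
echo '[{"drz":0.0032,"dx":0.008,"finger_gap":0.2},{"finger_gap":0.2},{"finger_gap":0.2}]' > mv.in && python3 steer.py mv.in
python3 - <<'E'
from h import *
s=telemetry.sense();ps=s["tcp_rot"][2];p=s["eef_pos"];a=1.594-ps
print(a, p, "ideal",573.5-86.5*np.cos(a-.02),88.5-86.5*np.sin(.02-a), s["wrist_torque"])
im=grab_frame("scene"); cv2.imwrite("pics/s6.png",cv2.resize(im[150:290,250:390,::-1],None,fx=4,fy=4,interpolation=cv2.INTER_CUBIC))
E
```

```text
clock: 16.67
eef_pos: [533.2, 169.4, 135.0]
tcp_rot: [-3.138, 0.0, 0.442]
contact_force: [-6.8, 9.5, 1.3]
opening: 0.327
grasp_force: 39.3
clock: 17.08
eef_pos: [553.6, 177.4, 135.1]
tcp_rot: [-3.137, 0.0, 0.191]
contact_force: [-5.8, 13.4, -0.8]
opening: 0.326
grasp_force: 39.3
clock: 17.33
eef_pos: [555.4, 177.8, 135.1]
tcp_rot: [-3.137, 0.001, 0.173]
contact_force: [-6.9, 14.5, 0.4]
opening: 0.323
grasp_force: 39.7
1.4208902722443604 [555.37749716 177.75457714 135.07532942] ideal 558.8737360094107 173.7544567848367 [ 2.58503705  1.15744543 -0.19229656]
```

View pics/s6.png

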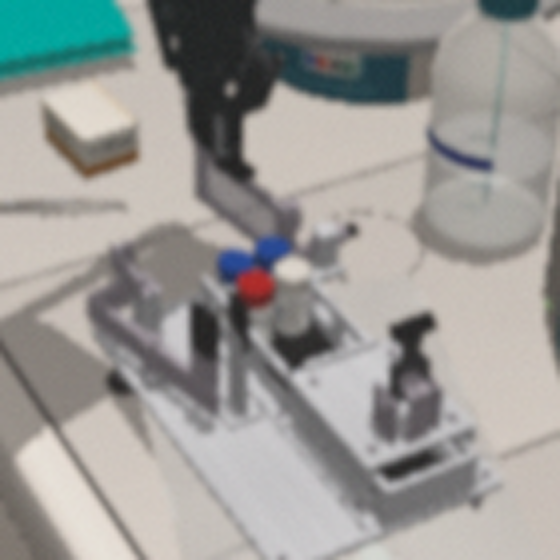

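The gate stands wide with the grip squeezed, the claw is open, the lever upright, the fence back and the vials standing. A small nudge for margin, and ease the radial push, then I hand in.

In the tool's units: 1.5 mm / 250 = 0.006, -0.7 mm / 250 = -0.0028, 0.015 rad / 6.2832 = 0.0024.

```bash
echo '[{"drz":0.0024,"dx":0.006,"dy":-0.0028,"finger_gap":0.2},{"drz":0.0024,"dx":0.006,"dy":-0.0028,"finger_gap":0.2},{"finger_gap":0.2},{"finger_gap":0.2},{"finger_gap":0.2}]' > mv.in && python3 steer.py mv.in
python3 -c "
from rig import r, telemetry, grab_frame, camera_params
print(r.sign_off())"
```

```text
clock: 17.8
eef_pos: [558.0, 178.5, 135.0]
tcp_rot: [-3.139, 0.001, 0.144]
contact_force: [-6.5, 7.2, 1.2]
opening: 0.324
grasp_force: 41.5
the job is handed in; nothing more can be done
None
```

I handed the job in at 17.8 s with the lever upright, claw open, vials standing and the gate held at about 80° by the still-squeezed grip; the fence is on its rear stop by force (no movement at 27 N), though the images put its travel at about 66 mm, not 70.

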